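# Clamp a turned leg in the drilling jig

## Task

Set the turned wooden leg up for cross-drilling: lay it in the plywood drilling jig with its square end between the two cheeks and pushed up against the end stop. Then take the wider of the two U-bolts from the wooden stand, pass it over the leg so that both its legs go through the two bracket holes, and press it down until both spring catches snap over its shoulders. Last, swing the drill guide round over the square end until it meets its stop, leaving the narrower U-bolt in the stand and the other tools where they are.

Things in the scene. Friction and masses are not known exactly. Their poses are not given: they have to be found in the camera images.
- jig: Drilling jig, fixed to the bench; plywood base 184 x 128 x 18 mm. Origin on the bench top under the middle of the leg's place; x along that place to the end stop (the end away from the robot), y left, z up. The leg when home: its middle at x = 0, y = 0, z = 72.5 mm, its x along jig x. At x = -23 to 32 mm there is only the base (18 mm high) under the leg, so fingers have room there
- jig_seat (a point): Middle of the flat wooden seat for the square end, 52.5 mm over the bench, at jig x = 60 mm (seat x = 32 to 88). Steel cheeks at both sides, 43 mm apart for the lower 12 mm, flared wider above, to 24 mm over the seat. End stop: a steel plate with its face at jig x = 90 mm, top 80.5 mm over the bench
- jig_hole_left (a point): Mouth of the left of two through holes, 12 mm wide, in the steel bracket's top (60 mm over the bench); at jig x = -45, y = 26 mm, open below down to the base. The bracket spans jig x = -67 to -23 mm, y = -59 to 59 mm; a groove 26 mm wide along its middle carries the round part of the leg
- jig_hole_right (a point): Mouth of the right hole, jig y = -26 mm, 52 mm from the left one
- catch_left (a joint): Spring catch, an upright steel leaf on the bracket outside the left hole (slide, m): 0 at rest, grows as the nose on its inner side, 15 mm above the bracket, is pushed outward; about 0.0033 while a shoulder of the U-bolt passes, below 0.0015 once it has snapped in over the shoulder
- catch_right (a joint): The same at the right hole. Pushing both shoulders past both catches takes about 6 to 15 N, over the last 12 mm of travel
- guide (a joint): Steel drill-guide arm with a brass bush, on a post at jig x = 60, y = 50 mm (hinge about the vertical, rad): 0 = against its stop, bush over the middle of the square end; starts swung away at 1.1 to 1.6 (arm then points beyond the end stop). Values grow counter-clockwise from above. Light friction (about 1 N at the pin); stays where it is left
- guide_pin (a point): Middle of the upright wooden pin on the outer end of the guide arm: 12 mm thick, 40 mm high (20 mm above and below this point), 76 mm from the hinge; the arm's top is 20 mm below this point, 110.5 mm over the bench
- guide_hinge (a point): Hinge axis of the guide arm, at the height of the middle of the pin
- leg_mid (a point): Turned light-wood leg, 180 mm long, loose, lying on the bench left of the jig; the point is its centre, its x axis runs along it towards the square end. Square end (40 x 40 mm) from x = 30 to 90 mm, round part 36 mm thick from x = -78 to 30 mm (with shallow grooves), foot ring 40 mm thick at x = -90 to -78 mm. It lies on a flat of the square end with its axis 20 mm over the bench; about 0.22 kg
- ubolt_wide_grip (a point): Wider U-bolt, loose, of 10 mm steel bar, upright in the stand. Point: in its dark wooden grip block (16 mm along x, 40 mm along y, from 20 mm below to 16 mm above). Below the point: crown's underside 27 mm, wedge shoulders outside the legs 41 to 56 mm, tapered leg tips 86 mm; legs at y = +-26 mm. Home in the jig: point 117.5 mm over the bench, crown on the wooden leg. 0.2 kg. Either way round fits
- ubolt_narrow_grip (a point): The narrower U-bolt, the same but for its legs, which are 38 mm apart; it fits a thinner leg and stays in the stand
- stand: Hardwood stand for the two U-bolts, fixed, 56 x 166 x 42 mm, right of the jig; origin under its middle, y along it. The U-bolts stand at y = +-41 mm (either may be nearer), in slots 28 mm deep, planes along the stand's y axis
- mallet: Round carver's mallet behind the jig, to be left alone
- bradawl: Bradawl with a wooden handle, 151 mm long, lying behind the stand, to be left alone
- chisel_3: Chisel with a light handle at the back left, to be left alone
- former_h: Turned wooden cup-shaped former, 66 mm wide, 60 mm high, left of the leg, to be left alone
Things that resemble listed ones, but are neither listed nor needed, are in the scene too. What is shaped like the part that bears ubolt_wide_grip but blue is not meant. Leave any green look-alike of the part that bears leg_mid alone.

How it is judged:
By the outcome, as a careful person would: the job done as asked, in the order asked, and still so for the second after the job is handed in, with the robot touching nothing.
It also fails if it takes over 64 s, if anything falls off the work surface, if the arm or the gripper's body presses on something with over 40 N, if the wrist force passes 120 N, or if a joint passes its speed limit or range.

## Robot

A 7-joint arm with a two-finger parallel gripper is mounted at the origin on a cart in front of the work surface, level with it; the furniture and walls round the work are solid. World frame = base frame: x ahead of the robot, y to its left, z up, the work surface at z = 0. Lengths are in m, angles in rad, forces in N, time in s.
With the tool pointing down it reaches from about 0.35 to 0.9 m from the base axis. Payload 8.1 kg.
Tool frame: the origin (TCP) lies at the very end of the fingers, on their centre line; the grasp point (between the pads) lies 19 mm behind it; z points along the fingers, x is the direction in which the jaws open and shut, and the axes are right-handed (so a half turn about z gives the same grasp; the last joint's range is limited). The gripper opens to 92 mm and grips with 3 to 60 N. Pads are 19 mm wide; open, the fingers measure 130 mm over their backs; the gripper's body (75 mm by 190 mm) begins 47 mm behind the grasp point.
Start: joints at [-1.375, 0.434, 0.025, 1.573, -0.012, 1.134, -0.075], TCP at [0.184, 0.597, 0.227] pointing down, gripper open.
Joint ranges: [-2.62, 2.62], [-0.44, 2.09], [-1.27, 1.32], [0.08, 2.57], [-1.32, 4.46], [0.12, 2], [-2.74, 2.74]. Speed limits (rad/s): [2.22, 2.22, 3.01, 3.01, 3.14, 3.14, 3.14].

## Interface

Orientations are given as a rotation vector (axis times angle).
In Python, from cell import status, viewer, arm gives the robot as it stands.
- The arm moves only by the tool jog_arm, never from a script. Its argument "commands" is text: rows parted by semicolons, each of 7 numbers parted by spaces: the closure, from -1 (fully open) to 1 (shut), then the shift along the world's x, y, z normalised to -1 to 1, where 1 is 0.3 m, then the turn, a rotation vector about the world's x, y, z normalised to -1 to 1, where 1 is 2 pi rad. In form: jaw dx dy dz wx wy wz; .... A call has exactly 5 rows; each row shifts and turns the commanded pose from where the row before left it; what a row does not reach is not made up. A row lasts 1/10 s, in which the tool goes at most 50 mm and 8.59 degrees, less where a joint would pass 70% of its speed; a pose out of reach is approached as far as the arm can. A call with a number of a shift or a turn outside -1 to 1 is refused whole. A call with a gripper value outside its range is refused whole. The fingers move at their own pace and stop on an object; "force" is the grip in N (left out, the last holds). Time passes only in rows, so rows that do not move let the fingers close, or fill a call up. It gives the time, the measured TCP pose, the force and the opening at its end, in the units of the state.
- status.observe(): the state, without advancing time (a new reading comes with each control period).
- viewer.get_image(name): name is "scene" or "top" or "wrist"; returns a dict with "pixels" (420x560x3 uint8, red, green, blue), "z_map" (420x560 float32, m along the optical axis (not along the pixel's ray), 0 where there is no reading), "camera_matrix" (3x3 intrinsics, pixels), "k1" (the pictures are not rectified: a ray, as slopes to the right and down, at radius r is drawn at 1 + k1 r^2 times it, then the intrinsics apply), "R" (3x3) and "t" (3): a world point X has camera coordinates R X + t. Camera axes: x right, y down, z forward; pixel columns grow to the right and rows downward; lengths in m; the calibration is good to about 2 mm. A picture is of the moment at which its call begins.
- arm.sign_off(): hands the job in, once; it reports no verdict.
The state is a dict: "clock": time; "joints": joint angles; "dq": joint speeds; "joint_efforts": joint torques, N m; "position": TCP position; "ee_rot": TCP orientation; "force": force on the tool from outside, world axes, zero at the start; "ft_torque": the same for the moment, N m; "width": opening from 0.0 (shut) to 1.0 (fully open).
Only numpy, scipy, OpenCV 4.12 (cv2) and the standard library are available. Lean on these libraries where they do the work, as an engineer would, in place of code of your own. Each camera call takes 0.05 s, during which the arm holds its last target. There are 200 camera calls.

## Working session

There is one attempt and no reset: what is moved stays moved. The work goes in short steps, Python scripts to look and compute and a tool call to move; the robot and the scene stay as the last step left them, time stands still between calls to the robot, and variables do not carry over. Pictures are saved under pics/ and viewed, about 8 in all and at most 12, crops included, and the job is handed in when it is done.

Besides the shell and the picture viewer there is one more tool, called by a JSON object that holds its "method" and its "body". jog_arm: Moves the arm, as the interface text tells. Scaled input: -1 to 1 covers 0.3 m each way for a shift and 2 pi rad each way for a turn. Its arguments: {"type":"object","properties":{"commands":{"type":"string"},"force":{"type":"number"}},"required":["commands"]}

```bash
mkdir -p pics; cat > h.py <<'E'
import numpy as np, cv2
from cell import status, viewer, arm
def grab(n, save=None):
    d=viewer.get_image(n); np.savez(f'pics/{n}.npz',**{k:np.array(v) for k,v in d.items()})
    if save: cv2.imwrite(f'pics/{save}.png',cv2.cvtColor(d['pixels'],cv2.COLOR_RGB2BGR))
    return d
def load(n): return dict(np.load(f'pics/{n}.npz'))
def slopes(d,uv):
    K=np.array(d['camera_matrix'],float);k1=float(d['k1'])
    uv=np.atleast_2d(uv).astype(float)
    p=np.c_[(uv[:,0]-K[0,2])/K[0,0],(uv[:,1]-K[1,2])/K[1,1]];q=p.copy()
    for _ in range(20): q=p/(1+k1*(q**2).sum(1,keepdims=True))
    return q
def onplane(d,uv,z):
    s=slopes(d,uv);R=np.array(d['R']);t=np.array(d['t']);c=-R.T@t
    v=np.c_[s,np.ones(len(s))]@R
    return c+v*((z-c[2])/v[:,2])[:,None]
def cloud(d):
    h,w=d['z_map'].shape;u,v=np.meshgrid(np.arange(w),np.arange(h))
    s=slopes(d,np.c_[u.ravel(),v.ravel()]);Z=np.array(d['z_map']).ravel()
    X=np.c_[s*Z[:,None],Z]-np.array(d['t']);X=X@np.array(d['R']);X[Z==0]=np.nan
    return X.reshape(h,w,3)
def proj(d,X):
    c=np.atleast_2d(X)@np.array(d['R']).T+np.array(d['t']);s=c[:,:2]/c[:,2:]
    s=s*(1+float(d['k1'])*(s**2).sum(1,keepdims=True));K=np.array(d['camera_matrix'])
    return np.c_[s[:,0]*K[0,0]+K[0,2],s[:,1]*K[1,1]+K[1,2]]
E
python3 - <<'E'
from h import *
a=grab('top','top1');b=grab('scene','scene1')
print(a['camera_matrix'],a['k1'],a['R'],a['t'])
s=status.observe();print(s)
E
```

```text
[[514.41005827   0.         280.51530726]
 [  0.         514.41005827 213.03235195]
 [  0.           0.           1.        ]] -0.1472203045213001 [[ 0.00372553 -0.99964295  0.02645912]
 [-0.99791385 -0.00542185 -0.06433157]
 [ 0.06445206 -0.02616425 -0.99757775]] [-0.07636999  0.54119721  1.47064549]
{'clock': 0.1, 'joints': array([-1.37459865,  0.43516429,  0.02494923,  1.57402565, -0.01160496,
        1.13397648, -0.07506596]), 'dq': array([-5.45503028e-04, -2.76948665e-03, -3.63033474e-04, -1.07088128e-03,
        2.48752422e-04, -8.11019220e-05, -6.29750209e-04]), 'joint_efforts': array([ 3.24985245e-03, -6.69128537e+01,  9.88043658e-01, -3.15140426e+01,
       -6.04389282e-02,  3.74133652e-02,  5.26376255e-05]), 'position': array([0.1838816 , 0.59685252, 0.22600877]), 'ee_rot': array([ 2.52660259e+00,  1.86547102e+00, -1.69136729e-03]), 'force': array([-0.51128741,  0.15695265,  0.39866771]), 'ft_torque': array([ 0.00274683, -0.00050668,  0.04823858]), 'width': 1.0017500187946036}
```

View pics/top1.png

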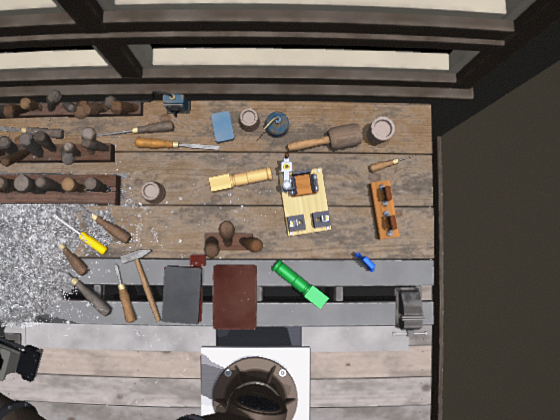

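View pics/scene1.png

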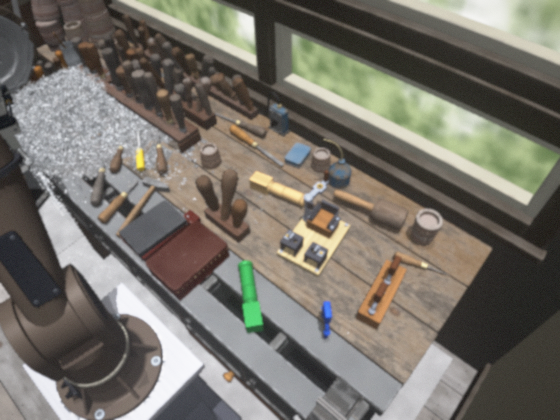

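Top view: the light-wood leg lies at (240,180), with its square end on the left at (220,183). The jig is at (306,205), the guide arm at (287,172) and the stand at (384,210) with two U-bolts. The green leg at (300,283) and the blue U-bolt at (365,262) are decoys. Next I'll measure these and take an enlarged crop.

```bash
python3 - <<'E'
from h import *
d=load('top');C=cloud(d);hsv=cv2.cvtColor(d['pixels'],cv2.COLOR_RGB2HSV)
# leg mask: height 10..60mm
def reg(u0,u1,v0,v1): 
    m=np.zeros(C.shape[:2],bool);m[v0:v1,u0:u1]=1;return m
z=C[...,2]
m=reg(200,277,160,200)&(z>.012)&(z<.06)
P=C[m];r=cv2.minAreaRect(P[:,:2].astype(np.float32)*1000);print('leg',m.sum(),r,np.nanmax(P[:,2]),np.median(z[reg(215,228,178,188)]))
m=reg(277,335,155,240)&(z>.01)&(z<.03)
r=cv2.minAreaRect(C[m][:,:2].astype(np.float32)*1000);print('jig base',r,cv2.boxPoints(r))
m=reg(365,405,172,245)&(z>.03)&(z<.05)
r=cv2.minAreaRect(C[m][:,:2].astype(np.float32)*1000);print('stand',r,cv2.boxPoints(r))
m=reg(365,405,172,245)&(z>.07)
n,l,st,ce=cv2.connectedComponentsWithStats(m.astype(np.uint8))
for i in range(1,n):
    if st[i,4]>8:
        Q=C[l==i];print(st[i],ce[i],Q.mean(0),Q.max(0),cv2.minAreaRect(Q[:,:2].astype(np.float32)*1000))
m=reg(277,335,150,240)&(z>.085)
print('high',C[m].mean(0), np.c_[np.argwhere(m)[:,::-1],np.round(C[m]*1000)][::6])
p=d['pixels']
c1=cv2.resize(p[150:245,195:345],None,fx=4,fy=4,interpolation=cv2.INTER_CUBIC)
c2=cv2.resize(p[165:250,355:415],None,fx=4,fy=4,interpolation=cv2.INTER_CUBIC)
o=np.zeros((380,840,3),np.uint8);o[:380,:600]=c1;o[:340,600:840]=c2
cv2.imwrite('pics/crop1.png',cv2.cvtColor(o[:, :840],cv2.COLOR_RGB2BGR)[:, :] if 0 else cv2.resize(cv2.cvtColor(o,cv2.COLOR_RGB2BGR),(798,361)))
E
```

```text
leg 829 ((631.5167846679688, 40.75146484375), (55.69135665893555, 180.94346618652344), 11.357095718383789) 0.04705890376635365 nan
jig base ((575.5262451171875, -143.66342163085938), (184.69198608398438, 128.71510314941406), 8.784997940063477) [[ 474.43445  -94.16463]
 [ 494.09277 -221.36969]
 [ 676.61804 -193.16222]
 [ 656.9597   -65.95715]]
stand ((553.0606689453125, -372.44439697265625), (164.1147003173828, 59.36581802368164), 9.549519538879395) [[ 467.21603 -356.78613]
 [ 477.0648  -415.32928]
 [ 638.9053  -388.10266]
 [ 629.0565  -329.5595 ]]
[382 186  10  17 122] [386.54918033 193.57377049] [ 0.5910487  -0.36384264  0.10900133] [ 0.61182138 -0.35504825  0.12525959] ((591.60693359375, -365.77978515625), (40.906429290771484, 17.89264488220215), 15.671011924743652)
[387 215  10  17 116] [391.47413793 222.24137931] [ 0.51206259 -0.37726076  0.10720308] [ 0.53417804 -0.36845425  0.12110755] ((511.6876525878906, -379.6470031738281), (46.349857330322266, 17.344160079956055), 9.582633018493652)
high [ 0.64071919 -0.09005083  0.11237759] [[ 286.  153.  694.  -85.  147.]
 [ 285.  155.  6
[... 934 characters left out ...]
 108.]
 [ 286.  177.  634.  -86.  109.]
 [ 286.  178.  632.  -86.  105.]
 [ 286.  179.  629.  -86.  108.]
 [ 286.  180.  626.  -86.  110.]
 [ 286.  181.  623.  -86.  114.]
 [ 285.  182.  620.  -83.  118.]
 [ 283.  183.  617.  -78.  116.]
 [ 289.  183.  617.  -94.  119.]
 [ 286.  184.  615.  -86.  113.]
 [ 283.  185.  611.  -78.  117.]
 [ 289.  185.  612.  -94.  115.]
 [ 286.  186.  609.  -86.  118.]
 [ 283.  187.  606.  -78.  113.]
 [ 289.  187.  606.  -94.  114.]
 [ 285.  188.  604.  -83.  110.]
 [ 291.  188.  604. -100.  115.]
 [ 285.  189.  602.  -84.  107.]
 [ 291.  189.  601. -100.  113.]
 [ 291.  190.  600. -101.   94.]
 [ 325.  219.  521. -195.   88.]
 [ 295.  225.  504. -112.   87.]]
```

View pics/crop1.png

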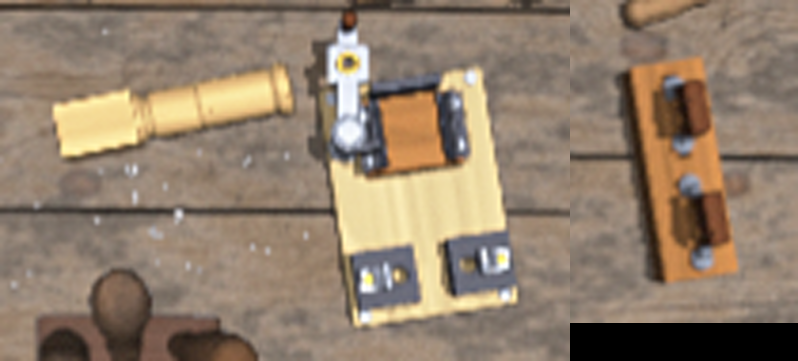

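In the stand, the nearer U-bolt at crop (707,218), x≈0.51, shows leg feet about 74 px apart. The far one at (690,108) shows about 59 px. The near one is therefore the wide bolt, with a brown grip rather than the blue decoy's. The guide arm points along +x, away from the seat. I'll move over the leg and use the wrist camera.

{"method": "jog_arm", "body": {"commands": "-1 0.1 -0.125 0.02 0 0 -0.0117;-1 0.1 -0.125 0.02 0 0 -0.0117;-1 0.1 -0.125 0.02 0 0 -0.0117;-1 0.1 -0.125 0.02 0 0 -0.0117;-1 0.1 -0.125 0.02 0 0 -0.0117"}}

```text
clock: 0.6
position: [0.3348, 0.408, 0.2568]
ee_rot: [2.828, 1.368, -0.001]
force: [1.2, 0.2, 0.3]
width: 1.0
```

{"method": "jog_arm", "body": {"commands": "-1 0.1 -0.125 0.02 0 0 -0.0117;-1 0.1 -0.125 0.02 0 0 -0.0117;-1 0.1 -0.125 0.02 0 0 -0.0117;-1 0.1 -0.125 0.02 0 0 -0.0117;-1 0.1 -0.125 0.02 0 0 -0.0117"}}

```text
clock: 1.1
position: [0.4847, 0.2205, 0.2869]
ee_rot: [-3.03, -0.829, 0.0]
force: [1.3, 0.6, -0.3]
width: 1.002
```

{"method": "jog_arm", "body": {"commands": "-1 0.09 -0.125 0 0 0 -0.0117;-1 0.09 -0.125 0 0 0 -0.0117;-1 0.09 -0.125 0 0 0 -0.0117;-1 0.05 -0.13 0 0 0 -0.0117;-1 0 0 0 0 0 0"}}

```text
clock: 1.6
position: [0.5815, 0.0633, 0.2866]
ee_rot: [3.117, 0.362, 0.0]
force: [-0.2, -0.8, -0.3]
width: 1.003
```

```bash
python3 - <<'E'
from h import *
w=grab('wrist','w1');print(status.observe()['position'],status.observe()['ee_rot']);print(-np.array(w['R']).T@w['t'],w['R'],w['camera_matrix'],w['k1'])
E
```

```text
[0.58054004 0.06698457 0.28641575] [ 3.11791118e+00  3.70226365e-01 -7.59035389e-04]
[0.56278546 0.14365167 0.44386098] [[ 9.73412793e-01  2.29057224e-01 -5.67211310e-04]
 [ 2.18196698e-01 -9.26500205e-01  3.06573925e-01]
 [ 6.96974507e-02 -2.98546744e-01 -9.51846682e-01]] [[297.18307331   0.         282.43564622]
 [  0.         297.18307331 211.86137278]
 [  0.           0.           1.        ]] -0.02911040669421792
```

View pics/w1.png

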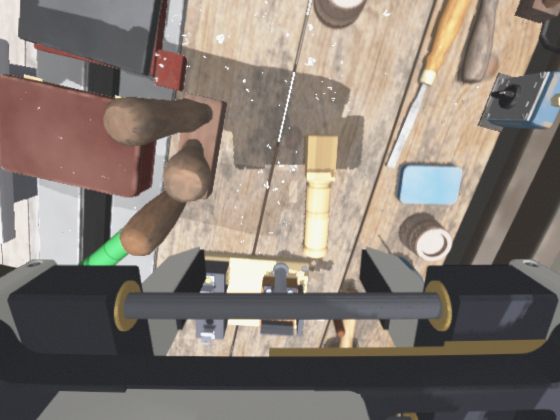

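Wrist view: the leg spans (322,140) at the square end to (316,252) at the foot. The jig is partly hidden below the fingers. I'll measure the leg here, then shift −y to look at the jig.

```bash
cat >> h.py <<'E'
def legfit(d,roi):
    u0,u1,v0,v1=roi;C=cloud(d);hsv=cv2.cvtColor(np.array(d['pixels']),cv2.COLOR_RGB2HSV)
    m=np.zeros(C.shape[:2],bool);m[v0:v1,u0:u1]=1
    m&=(C[...,2]>.008)&(C[...,2]<.06)&(hsv[...,1]>60)&(hsv[...,2]>110)
    n,l,st,ce=cv2.connectedComponentsWithStats(m.astype(np.uint8));i=1+st[1:,4].argmax();m=l==i
    P=C[m];c,a,b=None,None,None
    r=cv2.minAreaRect(P[:,:2].astype(np.float32)*1000)
    return m,P,r
E
python3 - <<'E'
from h import *
d=load('wrist');m,P,r=legfit(d,(290,350,120,265))
print(m.sum(),r,cv2.boxPoints(r),P[:,2].max())
# axis direct: slice along y
vx=cv2.fitLine(P[:,:2].astype(np.float32),cv2.DIST_L2,0,.01,.01).ravel();print(vx,np.degrees(np.arctan2(vx[1],vx[0])))
ax=vx[:2]*np.sign(vx[1]);nn=np.array([-ax[1],ax[0]]);s=(P[:,:2]-P[:,:2].mean(0))@ax;q=(P[:,:2]-P[:,:2].mean(0))@nn
print(P.mean(0),s.min(),s.max())
for a in np.arange(-.09,.1,.015):
    k=abs(s-a)<.006
    if k.sum()>5:print(round(a,3),np.round(np.percentile(q[k],[2,98])*1000,1),np.round(np.percentile(P[k,2],95)*1000,1))
E
```

```text
1834 ((639.3221435546875, 43.977073669433594), (40.1064453125, 177.7144012451172), 12.112452507019043) [[601.0703   126.64832 ]
 [638.36035  -47.109745]
 [677.574    -38.694176]
 [640.28394  135.06389 ]] 0.04186067304870213
[ 0.21163565 -0.9773486   0.6310769   0.07851548] -77.78178
[0.63107688 0.07851549 0.03505437] -0.12437368804309508 0.05333830591169082
-0.09 [-17.5  16.5] 30.1
-0.075 [-18.2  16.5] 30.1
-0.06 [-16.9  16.9] 35.6
-0.045 [-17.5  16.3] 35.8
-0.03 [-17.8  16.9] 34.7
-0.015 [-17.1  16. ] 36.4
0.0 [-20.8  19.1] 40.5
0.015 [-19.7  19. ] 40.6
0.03 [-19.9  19.1] 40.6
0.045 [-20.1  19. ] 41.0
```

{"method": "jog_arm", "body": {"commands": "-1 0 -0.16 0.04 0 0 0;-1 0 -0.16 0.04 0 0 0;-1 0 -0.16 0.04 0 0 0;-1 0 -0.16 0.04 0 0 0;-1 0 -0.16 0.04 0 0 0"}}

```text
clock: 2.15
position: [0.5798, -0.1692, 0.3471]
ee_rot: [-3.117, -0.385, 0.0]
force: [1.0, -0.5, -0.1]
width: 0.998
```

{"method": "jog_arm", "body": {"commands": "-1 0 -0.1 0 0 0 0;-1 0 -0.1 0 0 0 0;-1 0 0 0 0 0 0;-1 0 0 0 0 0 0;-1 0 0 0 0 0 0"}}

```text
clock: 2.65
position: [0.5805, -0.2269, 0.3464]
ee_rot: [-3.117, -0.385, 0.0]
force: [-0.3, 0.5, 0.4]
width: 1.003
```

```bash
python3 - <<'E'
from h import *
d=grab('wrist','w2');print(status.observe()['position'])
C=cloud(d);z=C[...,2];B=np.array([.5755,-.1437])
yaw=np.radians(8.8);ex=np.array([np.cos(yaw),np.sin(yaw)]);ey=np.array([-ex[1],ex[0]])
q=C[...,:2]-B;inb=(abs(q@ex)<.11)&(abs(q@ey)<.08)
def rect(m):
    n,l,st,ce=cv2.connectedComponentsWithStats(m.astype(np.uint8))
    for i in range(1,n):
        if st[i,4]>60:
            Q=C[l==i];print(st[i],np.round(Q.mean(0),4),cv2.minAreaRect(Q[:,:2].astype(np.float32)*1000))
print('base');rect(inb&(z>.012)&(z<.024))
print('seat');rect(inb&(z>.048)&(z<.056))
print('bracket');rect(inb&(z>.057)&(z<.063))
print('high');rect(inb&(z>.064)&(z<.09))
print('arm');rect((abs(q@ex)<.2)&(abs(q@ey)<.1)&(z>.1)&(z<.16))
E
```

```text
[ 0.58051925 -0.22694657  0.34647702]
base
[ 233   68  115   95 4672] [ 0.5659 -0.1466  0.0176] ((575.1390380859375, -141.9185791015625), (185.04293823242188, 127.82247161865234), 8.990703582763672)
[336  88  19  16 117] [ 0.65   -0.0898  0.0176] ((647.7354736328125, -88.64501190185547), (17.026288986206055, 31.156394958496094), 57.818233489990234)
seat
[ 303   89   43   61 1392] [ 0.6198 -0.1381  0.0524] ((621.9675903320312, -135.15805053710938), (58.566402435302734, 80.89510345458984), 8.83964729309082)
[328  90  19   8  68] [ 0.6265 -0.0964  0.0548] ((627.791748046875, -95.95711517333984), (27.169267654418945, 8.477569580078125), 10.416621208190918)
bracket
[237  67  34  39 909] [ 0.5113 -0.1164  0.0596] ((510.9138488769531, -116.06312561035156), (44.84457778930664, 46.83443069458008), 8.806803703308105)
[235 122  32  34 778] [ 0.5224 -0.1862  0.0598] ((522.4625854492188, -187.280517578125), (44.1832389831543, 44.94491958618164), 8.902905464172363)
high
[245  72  15  16 158] [ 0.5106 -0.1113  0.0774] ((509.1325378417969, -108.94503021240234), (18.874555587768555, 20.193058013916016), 12.962550163269043)
[310  95  38  11 293] [ 0.6165 -0.1093  0.0716] ((616.6964111328125, -109.09430694580078), (49.98134994506836, 10.251718521118164), 9.449455261230469)
[345 103  13  40 314] [ 0.6534 -0.1302  0.0777] ((654.5499267578125, -130.34498596191406), (8.444204330444336, 52.25823211669922), 8.317649841308594)
[307 135  35  11 253] [ 0.6258 -0.1619  0.0719] ((625.399169921875, -162.268310546875), (49.29314422607422, 10.034257888793945), 9.083333969116211)
[243 138  14  14 114] [ 0.5233 -0.1918  0.0776] ((523.9507446289062, -194.5894317626953), (18.214088439941406, 18.755680084228516), 8.01025390625)
arm
[ 322   68   90   35 1557] [ 0.6463 -0.0871  0.1145] ((646.15771484375, -86.32987976074219), (94.3415756225586, 33.29668426513672), 8.730854988098145)
```

View pics/w2.png

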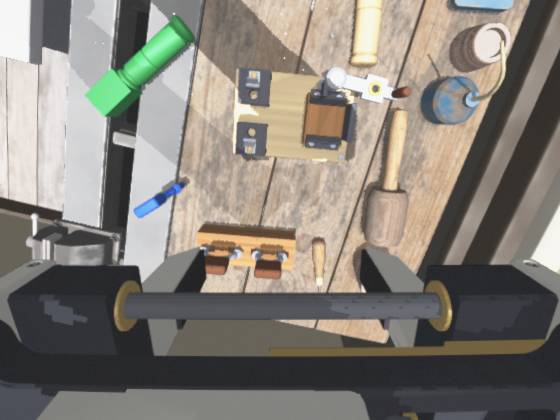

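Wrist view 2: jig at (295,115), guide arm (335,78)→(403,92), U-bolts at (215,262) and (268,266). I'll check headroom around the leg grasp and the jig, and enlarge the U-bolts.

```bash
python3 - <<'E'
from h import *
t=load('top');C=cloud(t)
def near(C,c,yaw,L,W,zm,name):
    e=np.array([np.cos(np.radians(yaw)),np.sin(np.radians(yaw))]);n=np.array([-e[1],e[0]])
    q=C[...,:2]-np.array(c);m=(abs(q@e)<L)&(abs(q@n)<W)&(C[...,2]>zm)
    P=C[m];print(name,m.sum(),(np.round(P[::max(1,len(P)//8)],3)).tolist())
near(C,(.638,.048),12,.115,.055,.055,'leggrasp')
near(C,(.638,.048),12,.075,.03,.045,'fingers')
w=load('wrist');D=cloud(w);z=D[...,2];m=np.zeros(z.shape,bool);m[220:285,190:305]=1
m2=m&(z>.075)&(z<.14)
n,l,st,ce=cv2.connectedComponentsWithStats(m2.astype(np.uint8))
for i in range(1,n):
    if st[i,4]>30: Q=D[l==i];print(st[i],Q.mean(0).round(4),Q.max(0).round(4),cv2.minAreaRect(Q[:,:2].astype(np.float32)*1000))
c=cv2.resize(w['pixels'][215:285,185:310],None,fx=6,fy=6,interpolation=cv2.INTER_CUBIC)
cv2.imwrite('pics/ub.png',cv2.cvtColor(c,cv2.COLOR_RGB2BGR))
E
```

```text
leggrasp 0 []
fingers 3 [[0.63, 0.071, 0.046], [0.619, 0.074, 0.045], [0.619, 0.071, 0.047]]
[205 255  25  20 428] [ 0.5153 -0.3737  0.1046] [ 0.5314 -0.368   0.1168] ((512.6851806640625, -377.9081115722656), (36.83225631713867, 16.143211364746094), 9.149290084838867)
[254 259  27  20 484] [ 0.5913 -0.3615  0.1063] [ 0.6118 -0.3548  0.1171] ((591.6828002929688, -364.7642822265625), (39.19598388671875, 15.512211799621582), 9.671309471130371)
```

View pics/ub.png

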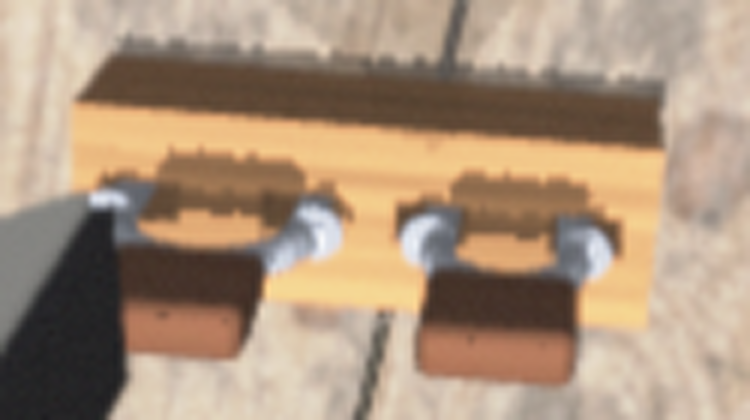

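The near bolt at crop (215,215) has its shoulders about 212 px apart, against about 165 px for the far one at (505,245). That confirms the near one as the wide bolt. Next, the leg grasp.

{"method": "jog_arm", "body": {"commands": "-1 0.0275 0.131 -0.095 0 0 -0.0011;-1 0.0275 0.131 -0.095 0 0 -0.0011;-1 0.0275 0.131 -0.095 0 0 -0.0011;-1 0.0275 0.131 -0.095 0 0 -0.001;-1 0.0275 0.131 -0.095 0 0 -0.001"}}

```text
clock: 3.2
position: [0.6213, -0.0291, 0.2034]
ee_rot: [-3.123, -0.332, -0.001]
force: [0.6, -0.3, 1.2]
width: 1.004
```

{"method": "jog_arm", "body": {"commands": "-1 0.0275 0.131 -0.095 0 0 0;-1 0.0275 0.131 -0.095 0 0 0;-1 0 0 -0.12 0 0 0;-1 0 0 -0.1 0 0 0;-1 0 0 0 0 0 0"}}

```text
clock: 3.7
position: [0.6345, 0.0481, 0.0773]
ee_rot: [-3.124, -0.333, 0.011]
force: [-0.4, 0.1, 0.8]
width: 1.0
```

```bash
python3 - <<'E'
from h import *
s=status.observe();print(s['position'],s['ee_rot'],s['force'])
d=grab('wrist');C=cloud(d);hsv=cv2.cvtColor(d['pixels'],cv2.COLOR_RGB2HSV)
m=(C[...,2]>.01)&(C[...,2]<.05)&(abs(C[...,0]-.638)<.06)&(C[...,1]>.03)&(C[...,1]<.17)&(hsv[...,1]>60)&(hsv[...,2]>100)
P=C[m];f=cv2.fitLine(P[:,:2].astype(np.float32),cv2.DIST_L2,0,.01,.01).ravel();print(m.sum(),f,np.degrees(np.arctan2(f[1],f[0])))
Q=P[P[:,2]>.038];r=cv2.minAreaRect(Q[:,:2].astype(np.float32)*1000);print(r,Q[:,2].mean())
r=cv2.minAreaRect(P[:,:2].astype(np.float32)*1000);print(r)
E
```

```text
[0.63446497 0.04811047 0.07725767] [-3.12351769 -0.33307097  0.01149069] [-0.36289957  0.14287428  0.81394483]
7900 [ 0.22011873 -0.9754731   0.63024807  0.0875279 ] -77.28399
((631.4755249023438, 81.2657241821289), (39.92008972167969, 101.15422058105469), 12.1975679397583) 0.03952170649598692
((632.0979614257812, 78.92546081542969), (40.13564682006836, 106.03443908691406), 12.228187561035156)
```

{"method": "jog_arm", "body": {"commands": "-1 0.0143 -0.003 -0.08 0 0 0;-1 0 0 -0.08 0 0 0;-1 0 0 -0.06 0 0 0;-1 0 0 -0.023 0 0 0;-1 0 0 0 0 0 0"}}

```text
clock: 4.25
position: [0.6425, 0.0453, 0.0092]
ee_rot: [-3.124, -0.329, -0.001]
force: [1.0, -0.3, 0.3]
width: 1.001
```

{"method": "jog_arm", "body": {"commands": "1 0 0 0 0 0 0;1 0 0 0 0 0 0;1 0 0 0 0 0 0;1 0 0 0 0 0 0;1 0 0 0 0 0 0", "force": 40}}

```text
clock: 4.75
position: [0.6422, 0.0451, 0.0086]
ee_rot: [-3.124, -0.328, -0.001]
force: [0.8, -0.9, -0.3]
width: 0.613
```

{"method": "jog_arm", "body": {"commands": "1 -0.01 0.004 -0.015 0 0 0;1 0 0 0 0 0 0;1 0 0 0 0 0 0;1 0 0 0 0 0 0;1 0 0 0 0 0 0"}}

```text
clock: 5.25
position: [0.6388, 0.0461, 0.0036]
ee_rot: [3.124, 0.328, -0.001]
force: [-0.0, 0.0, -2.2]
width: 0.378
```

{"method": "jog_arm", "body": {"commands": "1 0 0 0 0 0 0;1 0 0 0 0 0 0;1 0 0 0.03 0 0 0;1 0 0 0.1 0 0 0;1 0 0 0.1 0 0 0"}}

```text
clock: 5.75
position: [0.6385, 0.046, 0.0737]
ee_rot: [3.124, 0.328, -0.002]
force: [0.9, 0.7, -1.9]
width: 0.383
```

```bash
python3 - <<'E'
from h import *
from scipy.spatial.transform import Rotation as Rt
d=grab('wrist');s=status.observe();print(s['position'],s['ee_rot'],s['force'],s['width'])
C=cloud(d);hsv=cv2.cvtColor(d['pixels'],cv2.COLOR_RGB2HSV)
R=Rt.from_rotvec(s['ee_rot']).as_matrix();T=(C-s['position'])@R   # tool frame
m=(abs(T[...,0])<.03)&(T[...,1]<-.012)&(T[...,1]>-.14)&(T[...,2]>-.06)&(T[...,2]<.008)&(hsv[...,1]>60)&(hsv[...,2]>100)
P=T[m];print(m.sum())
for a in np.arange(-.1,-.012,.008):
    k=abs(P[:,1]-a)<.004
    if k.sum()>20:print(round(a,3),k.sum(),np.round(np.percentile(P[k,0],[2,98])*1000,1),np.round(np.percentile(P[k,2],[3,50])*1000,1))
print('end',np.percentile(P[:,1],[0.3,1,2]))
sq=P[(P[:,1]<-.035)]; 
k=sq[:,2]<np.percentile(sq[:,2],60)
A=np.c_[sq[k][:,:2],np.ones(k.sum())];print('top plane',np.linalg.lstsq(A,sq[k][:,2],rcond=None)[0])
f=cv2.minAreaRect(sq[:,:2].astype(np.float32)*1000);print(f)
E
```

```text
[0.64171694 0.04591636 0.07928819] [-3.12430713 -0.32744639 -0.00970462] [ 1.43138921 -0.47419289  1.44707995] 0.38276811744232836
15213
-0.084 2014 [-21.9  16. ] [-31.7 -30.5]
-0.076 2092 [-21.9  16.2] [-31.8 -30.6]
-0.068 1944 [-21.9  16.1] [-31.7 -30.5]
-0.06 1817 [-21.8  16.1] [-31.7 -30.5]
-0.052 1729 [-21.9  16.1] [-31.6 -30.6]
-0.044 1633 [-21.8  16.1] [-31.7 -30.6]
-0.036 1548 [-21.9  16.2] [-31.7 -30.6]
-0.028 1011 [-21.2  15.5] [-31.5 -30.1]
-0.02 763 [-17.4  12. ] [-28.3 -24.4]
end [-0.08742932 -0.08702622 -0.08631268]
top plane [ 0.00216384  0.00092484 -0.03087775]
((-2.9733448028564453, -61.25066375732422), (52.48560333251953, 40.360931396484375), 89.97992706298828)
```

{"method": "jog_arm", "body": {"commands": "1 0 0 0.17 0 0 -0.0235;1 0 0 0.16 0 0 -0.0235;1 -0.0303 -0.0711 0.02 0 0 -0.0235;1 -0.0303 -0.0711 0.02 0 0 -0.0235;1 -0.0303 -0.0711 0 0 0 -0.0235"}}

```text
clock: 6.3
position: [0.612, -0.0184, 0.1847]
ee_rot: [-3.029, 0.829, -0.004]
force: [0.9, -0.1, -3.1]
width: 0.383
```

{"method": "jog_arm", "body": {"commands": "1 -0.0303 -0.0711 0 0 0 -0.0235;1 -0.0303 -0.0711 0 0 0 -0.0235;1 -0.0303 -0.0711 0 0 0 -0.0235;1 -0.0303 -0.0711 0 0 0 -0.0235;1 -0.0303 -0.0711 0 0 0 -0.0235"}}

```text
clock: 6.8
position: [0.5659, -0.1251, 0.1835]
ee_rot: [-2.525, 1.867, -0.0]
force: [0.3, 0.1, -1.6]
width: 0.379
```

{"method": "jog_arm", "body": {"commands": "1 -0.0303 -0.0711 0 0 0 -0.0235;1 0 0 0 0 0 0;1 0 0 0 0 0 0;1 0 0 0 0 0 0;1 0 0 0 0 0 0"}}

```text
clock: 7.3
position: [0.5577, -0.1447, 0.1829]
ee_rot: [-2.39, 2.038, 0.0]
force: [-0.3, -0.1, -2.8]
width: 0.384
```

```bash
python3 - <<'E'
from h import *
from scipy.spatial.transform import Rotation as Rt
s=status.observe();d=grab('wrist','w3');s2=status.observe();print(s['position'],s['ee_rot'],s['width'],s2['position'])
R=Rt.from_rotvec(s['ee_rot']).as_matrix();print('toolx yaw',np.degrees(np.arctan2(R[1,0],R[0,0])),R[:,2])
C=cloud(d);hsv=cv2.cvtColor(d['pixels'],cv2.COLOR_RGB2HSV);T=(C-s['position'])@R
m=(abs(T[...,0])<.035)&(T[...,1]<-.012)&(T[...,1]>-.14)&(T[...,2]>-.06)&(T[...,2]<.008)&(hsv[...,1]>60)&(hsv[...,2]>100)
P=T[m];sq=P[P[:,1]<-.035];f=cv2.minAreaRect(sq[:,:2].astype(np.float32)*1000);print(m.sum(),f,np.percentile(P[:,1],1),'z',np.percentile(sq[:,2],[5,50]))
k=sq[:,2]<np.percentile(sq[:,2],60);A=np.c_[sq[k][:,:2],np.ones(k.sum())];print('plane',np.linalg.lstsq(A,sq[k][:,2],rcond=None)[0])
W=C[m][P[:,1]<-.035];print('world',cv2.minAreaRect(W[:,:2].astype(np.float32)*1000))
E
```

```text
[ 0.55766466 -0.14469967  0.18287542] [-2.38996346e+00  2.03812170e+00  4.19954831e-04] 0.3842369313444678 [ 0.55760392 -0.14483398  0.18284433]
toolx yaw -80.91399849361751 [ 1.82688719e-04  6.26326159e-04 -9.99999787e-01]
11363 ((0.29097557067871094, -60.9744987487793), (40.387882232666016, 51.940608978271484), 0.022121045738458633) -0.086539331913181 z [-0.03711274 -0.03608112]
plane [-0.00054095  0.00043811 -0.03645371]
world ((617.9133911132812, -135.37921142578125), (51.94132614135742, 40.38735580444336), 9.06364631652832)
```

View pics/w3.png

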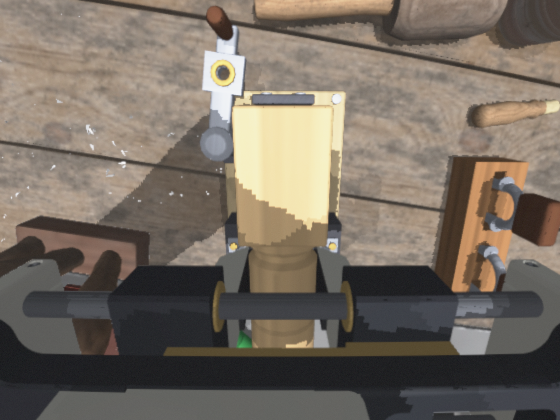

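```bash
python3 - <<'E'
from h import *
d=load('wrist');C=cloud(d);z=C[...,2];o=np.array([.5615,-.145]);y=np.radians(8.9);ex=np.array([np.cos(y),np.sin(y)]);ey=np.array([-ex[1],ex[0]])
J=np.stack([(C[...,:2]-o)@ex,(C[...,:2]-o)@ey],-1)
m=(z>.076)&(z<.085)&(J[...,0]>.08)&(J[...,0]<.105)&(abs(J[...,1])<.05)
r=cv2.minAreaRect(C[m][:,:2].astype(np.float32)*1000);print(m.sum(),r,J[m].mean(0),J[m].min(0),J[m].max(0))
m=(z>.1)&(z<.16)&(J[...,0]>.03)&(J[...,1]>.03)&(J[...,1]<.09)&(J[...,0]<.16)
h=m&(z<.125)
print('arm',J[m].min(0),J[m].max(0));P=C[m&(z>.135)];print('pin',P.mean(0),P.max(0),len(P),J[m&(z>.135)].mean(0))
m=(z>.014)&(z<.022)&(J[...,0]>0.0)&(J[...,1]<-.04)&(J[...,1]>-.08)&(J[...,0]<.12);print('base right edge',J[m].min(0),J[m].max(0))
E
```

```text
685 ((653.942626953125, -130.09994506835938), (7.948302745819092, 51.46872329711914), 9.089055061340332) [0.09360852 0.00038665] [ 0.08960762 -0.02531773] [0.09767116 0.02614291]
arm [0.04601515 0.03003373] [0.14025443 0.06313702]
pin [ 0.68724818 -0.08637335  0.14621534] [ 0.69411834 -0.07952367  0.15148729] 476 [0.13330431 0.03846623]
base right edge [ 0.00066406 -0.06394975] [ 0.1053135  -0.04021463]
```

{"method": "jog_arm", "body": {"commands": "1 0 -0.001 -0.13 0 0 0;1 0 0 -0.13 0 0 0;1 0 0 -0.07 0 0 0;1 0 0 -0.03 0 0 0;1 0 0 -0.02 0 0 0"}}

```text
clock: 7.85
position: [0.5574, -0.1459, 0.0685]
ee_rot: [2.388, -2.041, -0.0]
force: [0.0, -0.4, -1.9]
width: 0.384
```

{"method": "jog_arm", "body": {"commands": "1 0 0 -0.01 0 0 0;1 0 0 -0.01 0 0 0;1 0 0 -0.01 0 0 0;1 0 0 0 0 0 0;1 0 0 0 0 0 0"}}

```text
clock: 8.35
position: [0.5574, -0.1461, 0.0601]
ee_rot: [-2.388, 2.041, -0.001]
force: [-1.0, 0.2, -2.1]
width: 0.38
```

{"method": "jog_arm", "body": {"commands": "1 0 0 -0.007 0 0 0;1 0 0 -0.006 0 0 0;1 0.007 0.001 0 0 0 0;1 0.007 0.001 0 0 0 0;1 0 0 0 0 0 0"}}

```text
clock: 8.85
position: [0.5615, -0.145, 0.0559]
ee_rot: [-2.388, 2.041, 0.001]
force: [-1.5, 2.5, 1.7]
width: 0.379
```

{"method": "jog_arm", "body": {"commands": "1 0.004 0.0006 0 0 0 0;1 0.004 0.0006 0 0 0 0;1 0 0 0 0 0 0;1 0 0 0 0 0 0;1 0 0 0 0 0 0"}}

```text
clock: 9.35
position: [0.5637, -0.1448, 0.0559]
ee_rot: [-2.388, 2.041, 0.001]
force: [-4.6, 3.3, 3.4]
width: 0.382
```

{"method": "jog_arm", "body": {"commands": "1 0.004 0.0006 0 0 0 0;1 0.003 0.0006 0 0 0 0;1 0 0 0 0 0 0;1 0 0 0 0 0 0;1 0 0 0 0 0 0"}}

```text
clock: 9.85
position: [0.5642, -0.1448, 0.0558]
ee_rot: [2.386, -2.042, -0.004]
force: [-9.9, 3.8, 7.8]
width: 0.384
```

{"method": "jog_arm", "body": {"commands": "0.2 0 0 0 0 0 0;-0.2 0 0 0 0 0 0;-0.2 0 0 0 0 0 0;-0.2 0 0 0 0 0 0;-0.2 0 0 0 0 0 0"}}

```text
clock: 10.35
position: [0.5663, -0.145, 0.0561]
ee_rot: [-2.388, 2.042, -0.001]
force: [-1.0, -0.2, 0.5]
width: 0.596
```

{"method": "jog_arm", "body": {"commands": "-0.2 0 0 0.05 0 0 0;-0.4 0 0 0.12 0 0 0;-0.6 0 0 0.16 0 0 0;-1 0 0 0.16 0 0 0;-1 0 0 0 0 0 0"}}

```text
clock: 10.85
position: [0.5688, -0.1472, 0.2101]
ee_rot: [-2.383, 2.04, -0.014]
force: [0.6, 0.1, -0.3]
width: 0.901
```

```bash
python3 - <<'E'
from h import *
s=status.observe();d=grab('wrist','w4');print(s['position'],s['ee_rot'],s['width'])
C=cloud(d);z=C[...,2];o=np.array([.5615,-.145]);y=np.radians(8.9);ex=np.array([np.cos(y),np.sin(y)]);ey=np.array([-ex[1],ex[0]])
J=np.stack([(C[...,:2]-o)@ex,(C[...,:2]-o)@ey],-1)
m=(z>.088)&(z<.098)&(J[...,0]>.0)&(J[...,0]<.12)&(abs(J[...,1])<.03)
r=cv2.minAreaRect(J[m].astype(np.float32)*1000);print('leg sq',r,np.median(z[m]),J[m].min(0),J[m].max(0))
m=(z>.076)&(z<.085)&(J[...,0]>.084)&(J[...,0]<.105)&(abs(J[...,1])<.05);print('stop',J[m].min(0),J[m].max(0))
E
```

```text
[ 0.568775   -0.14718576  0.21010579] [-2.38323425  2.03991176 -0.01407725] 0.9011031998446558
leg sq ((44.94988250732422, 4.917085647583008), (50.51884841918945, 89.1296615600586), 88.20218658447266) 0.09193048564909514 [ 0.00014177 -0.02057138] [0.08935936 0.02997567]
stop [ 0.09027509 -0.02527108] [0.09744731 0.02583534]
```

View pics/w4.png

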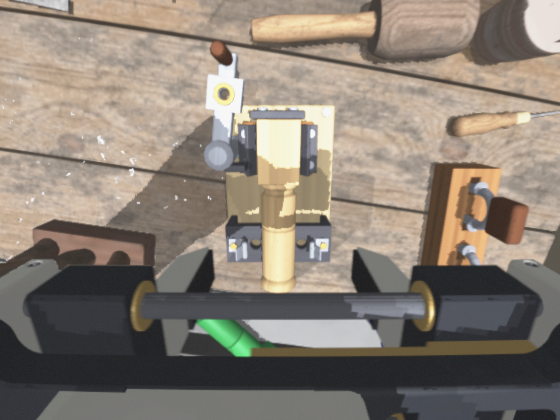

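Wrist view 4: the leg is in the jig, with its square end at (278,150) between the cheeks and touching the stop at (278,113). Next, the wide U-bolt.

{"method": "jog_arm", "body": {"commands": "-1 -0.0383 -0.154 -0.025 0 0 0;-1 -0.0383 -0.154 -0.025 0 0 0;-1 -0.0383 -0.154 -0.025 0 0 0;-1 -0.0383 -0.154 -0.025 0 0 0;-1 -0.0383 -0.154 -0.025 0 0 0"}}

```text
clock: 11.4
position: [0.5075, -0.377, 0.1648]
ee_rot: [-2.388, 2.041, 0.002]
force: [0.9, 0.2, -0.8]
width: 1.001
```

{"method": "jog_arm", "body": {"commands": "-1 0 0 0 0 0 0;-1 0 0 0 0 0 0;-1 0 0 0 0 0 0;-1 0 0 0 0 0 0;-1 0 0 0 0 0 0"}}

```text
clock: 11.9
position: [0.5094, -0.3743, 0.1655]
ee_rot: [-2.39, 2.038, 0.0]
force: [-0.1, 0.3, -0.1]
width: 1.001
```

```bash
cat > ub.py <<'E'
from h import *
from scipy.spatial.transform import Rotation as Rt
def ub(name):
    s=status.observe();d=grab('wrist',name);R=Rt.from_rotvec(s['ee_rot']).as_matrix();p=s['position']
    print(p,'yaw',np.degrees(np.arctan2(R[1,0],R[0,0])),R[:,2].round(4),s['width'],s['force'])
    C=cloud(d);T=(C-p)@R;hsv=cv2.cvtColor(d['pixels'],cv2.COLOR_RGB2HSV);return s,d,C,T,hsv
E
python3 - <<'E'
from ub import *
s,d,C,T,hsv=ub('w5');z=C[...,2]
for lo,hi in((.108,.125),):
    m=(z>lo)&(z<hi)&(abs(C[...,0]-.515)<.05)&(abs(C[...,1]+.378)<.035)
    n,l,st,ce=cv2.connectedComponentsWithStats(m.astype(np.uint8))
    for i in range(1,n):
        if st[i,4]>60: Q=C[l==i];print(st[i],np.median(Q[:,2]),cv2.minAreaRect(Q[:,:2].astype(np.float32)*1000))
m=(z>.036)&(z<.048)&(abs(C[...,0]-.553)<.12)&(abs(C[...,1]+.372)<.05);print('stand',cv2.minAreaRect(C[m][:,:2].astype(np.float32)*1000))
E
```

```text
[ 0.50937346 -0.37425872  0.16546843] yaw -80.92476064226 [ 1.e-04  4.e-04 -1.e+00] 1.0014450644026616 [-0.10685538  0.31343281 -0.08590651]
[ 279  203   21   51 1024] 0.11479336555406527 ((512.3384399414062, -379.39154052734375), (39.2392692565918, 15.598567008972168), 8.886857032775879)
stand ((551.670654296875, -372.8793029785156), (165.91876220703125, 56.341407775878906), 9.090906143188477)
```

View pics/w5.png

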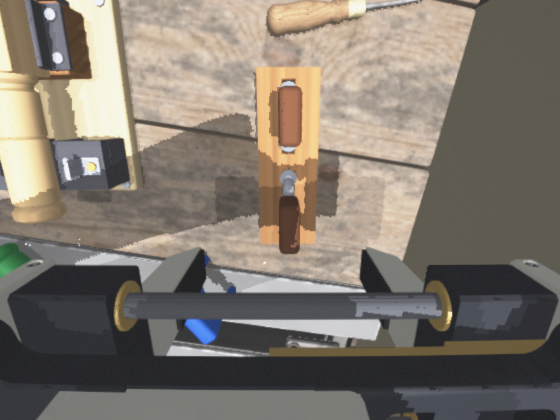

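Wrist view 5: the wide bolt's grip is at (289,222), centred between the jaws. The narrow one is behind it at (290,115).

{"method": "jog_arm", "body": {"commands": "-1 0.0093 -0.0168 -0.06 0 0 0;-1 0 0 -0.09 0 0 0;-1 0 0 -0.09 0 0 0;-1 0 0 -0.035 0 0 0;-1 0 0 0 0 0 0"}}

```text
clock: 12.45
position: [0.5105, -0.3799, 0.081]
ee_rot: [2.387, -2.041, -0.005]
force: [0.7, -0.3, 1.0]
width: 1.001
```

{"method": "jog_arm", "body": {"commands": "1 0 0 0 0 0 0;1 0 0 0 0 0 0;1 0 0 0 0 0 0;1 0 0 0 0 0 0;1 0 0 0 0 0 0", "force": 50}}

```text
clock: 12.95
position: [0.5115, -0.3808, 0.0834]
ee_rot: [-2.388, 2.041, -0.001]
force: [0.3, 0.3, 0.3]
width: 0.612
```

{"method": "jog_arm", "body": {"commands": "1 0 0 0 0 0 0;1 0 0 0 0 0 0;1 0 0 0 0 0 0;1 0 0 0 0 0 0;1 0 0 0 0 0 0"}}

```text
clock: 13.45
position: [0.5112, -0.3808, 0.0829]
ee_rot: [2.388, -2.042, -0.0]
force: [-0.1, -1.7, -1.1]
width: 0.181
```

{"method": "jog_arm", "body": {"commands": "1 0 0 0.04 0 0 0;1 0 0 0.08 0 0 0;1 0 0 0.12 0 0 0;1 0 0 0.13 0 0 0;1 0.002 0.076 0 0 0 0.0227"}}

```text
clock: 13.95
position: [0.5121, -0.3636, 0.2001]
ee_rot: [2.521, -1.87, 0.015]
force: [1.4, -0.4, -2.8]
width: 0.171
```

{"method": "jog_arm", "body": {"commands": "1 0.002 0.076 0 0 0 0.0227;1 0.002 0.076 0 0 0 0.0227;1 0.002 0.076 0 0 0 0.0227;1 0.002 0.076 0 0 0 0.0227;1 0.002 0.076 0 0 0 0.0227"}}

```text
clock: 14.45
position: [0.5146, -0.2434, 0.1947]
ee_rot: [3.022, -0.859, 0.001]
force: [0.6, -0.1, -2.2]
width: 0.171
```

{"method": "jog_arm", "body": {"commands": "1 0.002 0.076 0 0 0 0.0227;1 0.002 0.076 0 0 0 0.0227;1 0.002 0.076 0 0 0 0.0227;1 0.002 0.076 0 0 0 0.0227;1 0.002 0 0 0 0 0.023"}}

```text
clock: 14.95
position: [0.518, -0.1493, 0.1944]
ee_rot: [-3.129, -0.26, 0.0]
force: [-0.0, -0.6, -2.3]
width: 0.172
```

{"method": "jog_arm", "body": {"commands": "1 0 0 0 0 0 0;1 0 0 0 0 0 0;1 0 0 0 0 0 0;1 0 0 0 0 0 0;1 0 0 0 0 0 0"}}

```text
clock: 15.45
position: [0.5178, -0.1531, 0.1939]
ee_rot: [3.132, 0.242, -0.0]
force: [-0.6, -0.5, -3.1]
width: 0.172
```

```bash
python3 - <<'E'
from ub import *
s,d,C,T,hsv=ub('w6');z=C[...,2]
c=cv2.resize(d['pixels'][60:340,130:450],None,fx=2,fy=2,interpolation=cv2.INTER_CUBIC);cv2.imwrite('pics/w6c.png',cv2.cvtColor(c,cv2.COLOR_RGB2BGR))
E
```

```text
[ 0.51781358 -0.15312805  0.19392149] yaw 8.836942099446796 [-1.e-04 -2.e-04 -1.e+00] 0.1718734242061749 [-0.62920216 -0.51445741 -3.05798072]
```

View pics/w6c.png

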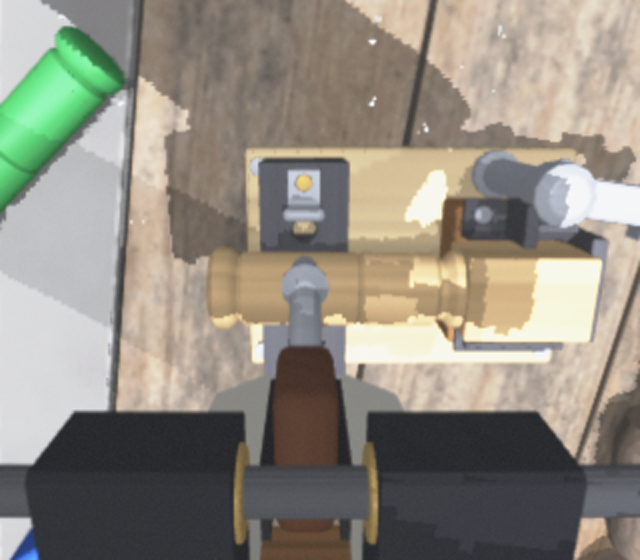

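```bash
python3 - <<'E'
from ub import *
s=status.observe();d=load('wrist');R=Rt.from_rotvec(s['ee_rot']).as_matrix();C=cloud(d);T=(C-s['position'])@R;z=C[...,2]
m=(abs(T[...,0])<.014)&(T[...,1]<-.015)&(T[...,1]>-.05)&(T[...,2]<.08)&(T[...,2]>-.05)
P=T[m];k=P[:,2]<0.006
print('block',k.sum(),P[k].min(0),P[k].max(0),np.percentile(P[k],[2,50,98],axis=0).round(4).tolist())
for a in np.arange(.0,.075,.008):
    k=abs(P[:,2]-a)<.004
    if k.sum()>8:print(round(a,3),k.sum(),np.percentile(P[k,0],[3,97]).round(4),np.percentile(P[k,1],[3,97]).round(4))
o=np.array([.5615,-.145])
def br(m,n):
    Q=C[m];r=cv2.minAreaRect(Q[:,:2].astype(np.float32)*1000);print(n,m.sum(),r)
m=(z>.056)&(z<.064)&(abs(C[...,0]-.5113)<.04)&(abs(C[...,1]+.116)<.035)&(hsv:=True)
br(m,'left bracket')
m=(z>.012)&(z<.024)&(abs(C[...,0]-.575)<.12)&(abs(C[...,1]+.143)<.09);br(m,'base')
m=(z>.07)&(z<.086)&(abs(C[...,0]-.509)<.02)&(C[...,1]>-.13)&(C[...,1]<-.09);br(m,'catchL');print(np.median(C[m],0))
# leg roundness axis: tops
y=np.radians(9);ex=np.array([np.cos(y),np.sin(y)]);ey=np.array([-ex[1],ex[0]])
J=np.stack([(C[...,:2]-o)@ex,(C[...,:2]-o)@ey],-1)
m=(z>.09)&(z<.097)&(J[...,0]>.03)&(J[...,0]<.1)&(abs(J[...,1])<.04);print('sq',J[m].min(0),J[m].max(0),np.percentile(J[m],[1,99],axis=0))
E
```

```text
block 1008 [-0.00797352 -0.02075523 -0.03365679] [ 0.00816448 -0.01500526  0.00588973] [[-0.0074, -0.0202, -0.0328], [-0.0001, -0.0192, -0.0236], [0.0076, -0.0153, -0.0014]]
0.0 58 [-0.0074  0.0072] [-0.0201 -0.0169]
0.008 193 [-0.0044  0.0042] [-0.0231 -0.0164]
0.016 191 [-0.0045  0.0048] [-0.0281 -0.0193]
0.024 242 [-0.006   0.0057] [-0.0344 -0.0261]
0.032 117 [-0.0074  0.007 ] [-0.0359 -0.0238]
0.056 22 [-0.0039  0.0035] [-0.0309 -0.0291]
0.064 19 [-0.0048  0.0039] [-0.031 -0.028]
left bracket 1676 ((511.1154479980469, -114.84904479980469), (44.10964584350586, 43.45290756225586), 8.859580993652344)
base 5166 ((574.4730224609375, -142.0662841796875), (183.26341247558594, 126.73779296875), 8.705368041992188)
catchL 159 ((510.7486877441406, -112.67825317382812), (19.536630630493164, 9.682371139526367), 8.969350814819336)
[ 0.51085393 -0.1141526   0.0777304 ]
sq [ 0.03001619 -0.02029465] [0.08959658 0.03927339] [[ 0.03052261 -0.01941174]
 [ 0.08868293  0.03014843]]
```

{"method": "jog_arm", "body": {"commands": "1 -0.003 0.0043 -0.07 0 0 0;1 0 0 -0.07 0 0 0;1 0 0 -0.05 0 0 0;1 0 0 0 0 0 0;1 0 0 0 0 0 0"}}

```text
clock: 16.0
position: [0.517, -0.1517, 0.1372]
ee_rot: [3.132, 0.244, -0.001]
force: [0.3, -0.1, -1.7]
width: 0.17
```

```bash
python3 - <<'E'
from ub import *
s,d,C,T,hsv=ub('w7')
c=cv2.resize(d['pixels'][120:260,200:360],None,fx=4,fy=4,interpolation=cv2.INTER_CUBIC);cv2.imwrite('pics/w7c.png',cv2.cvtColor(c,cv2.COLOR_RGB2BGR))
E
```

```text
[ 0.51702282 -0.1517106   0.13719157] yaw 8.908260093990583 [-3.e-04 -2.e-04 -1.e+00] 0.16993681891618104 [ 0.3073569  -0.06581736 -1.71943865]
```

View pics/w7c.png

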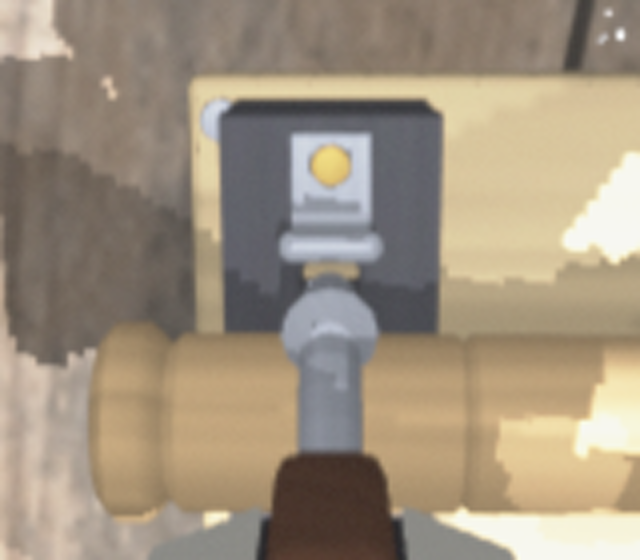

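View 7: the bolt's left leg at (330,300) lines up with the hole and catch at (330,260). Now the slow insertion.

{"method": "jog_arm", "body": {"commands": "1 0 0 -0.012 0 0 0;1 0 0 -0.012 0 0 0;1 0 0 -0.012 0 0 0;1 0 0 -0.012 0 0 0;1 0 0 0 0 0 0"}}

```text
clock: 16.55
position: [0.5167, -0.1514, 0.122]
ee_rot: [-3.132, -0.245, 0.001]
force: [-0.1, -0.8, -1.8]
width: 0.172
```

{"method": "jog_arm", "body": {"commands": "1 0 0 -0.01 0 0 0;1 0 0 -0.01 0 0 0;1 0 0 -0.01 0 0 0;1 0 0 0 0 0 0;1 0 0 0 0 0 0"}}

```text
clock: 17.05
position: [0.5169, -0.1515, 0.1135]
ee_rot: [3.132, 0.245, -0.0]
force: [0.7, -1.4, -2.0]
width: 0.17
```

{"method": "jog_arm", "body": {"commands": "1 0 0 -0.012 0 0 0;1 0 0 -0.012 0 0 0;1 0 0 -0.012 0 0 0;1 0 0 0 0 0 0;1 0 0 0 0 0 0"}}

```text
clock: 17.55
position: [0.5161, -0.1515, 0.1021]
ee_rot: [-3.132, -0.245, 0.003]
force: [-0.5, -0.4, -6.0]
width: 0.174
```

{"method": "jog_arm", "body": {"commands": "1 0 0 -0.006 0 0 0;1 0 0 -0.006 0 0 0;1 0 0 0 0 0 0;1 0 0 0 0 0 0;1 0 0 0 0 0 0"}}

```text
clock: 18.05
position: [0.517, -0.1516, 0.0999]
ee_rot: [-3.132, -0.245, -0.001]
force: [-4.9, 0.3, 7.6]
width: 0.173
```

{"method": "jog_arm", "body": {"commands": "1 0 0 -0.006 0 0 0;1 0 0 -0.005 0 0 0;1 0 0 0 0 0 0;1 0 0 0 0 0 0;1 0 0 0 0 0 0"}}

```text
clock: 18.55
position: [0.517, -0.1518, 0.099]
ee_rot: [-3.131, -0.244, -0.003]
force: [-15.2, 3.4, 42.3]
width: 0.173
```

```bash
python3 - <<'E'
from ub import *
s,d,C,T,hsv=ub('w8')
c=cv2.resize(d['pixels'][100:270,180:380],None,fx=4,fy=4,interpolation=cv2.INTER_CUBIC);cv2.imwrite('pics/w8c.png',cv2.cvtColor(c,cv2.COLOR_RGB2BGR))
m=(abs(T[...,0])<.009)&(T[...,1]<-.012)&(T[...,1]>-.022)&(T[...,2]<-.02)&(T[...,2]>-.05);print('block top z',np.percentile(C[m][:,2],[50,95,99]))
E
```

```text
[ 0.51695069 -0.15180046  0.09896885] yaw 8.895547434065636 [ 0.0016  0.0017 -1.    ] 0.17346328124098562 [-15.24620792   3.39736487  42.26019835]
block top z [0.12996313 0.13219278 0.13275084]
```

View pics/w8c.png

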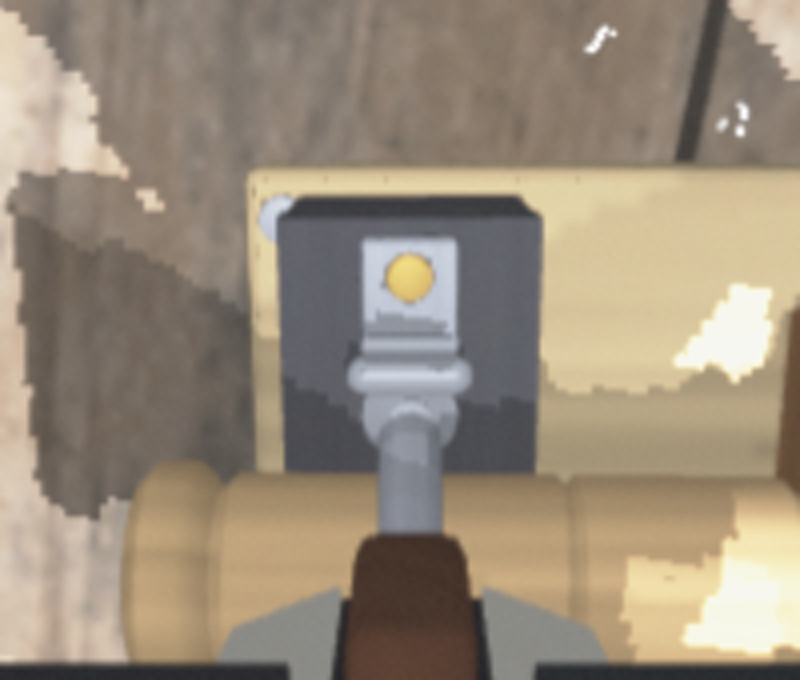

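The block top is at 132.8 mm (133.5 mm expected) and the left catch nose sits over the shoulder at (410,385). I'll ease off, release and rise.

{"method": "jog_arm", "body": {"commands": "1 0 0 0.006 0 0 0;1 0 0 0.006 0 0 0;-0.2 0 0 0 0 0 0;-0.2 0 0 0 0 0 0;-0.2 0 0 0 0 0 0"}}

```text
clock: 19.1
position: [0.5173, -0.1515, 0.0994]
ee_rot: [3.132, 0.245, 0.001]
force: [0.1, 0.0, -0.6]
width: 0.383
```

{"method": "jog_arm", "body": {"commands": "-0.2 0 0 0 0 0 0;-0.2 0 0 0.05 0 0 0;-0.2 0 0 0.13 0 0 0;-0.2 0 0 0.15 0 0 0;-0.2 0 0 0 0 0 0"}}

```text
clock: 19.6
position: [0.52, -0.1529, 0.2036]
ee_rot: [3.13, 0.244, 0.013]
force: [0.3, 0.5, -0.5]
width: 0.597
```

{"method": "jog_arm", "body": {"commands": "1 0.1 -0.04 0.04 0 0 0;1 0.1 -0.04 0 0 0 0;1 0 0 0 0 0 0;1 0 0 0 0 0 0;1 0 0 0 0 0 0"}}

```text
clock: 20.1
position: [0.576, -0.1753, 0.2099]
ee_rot: [-3.132, -0.244, 0.002]
force: [-0.4, 0.6, 0.0]
width: 0.213
```

```bash
python3 - <<'E'
from ub import *
s,d,C,T,hsv=ub('w9');t=grab('top','top2');sc=grab('scene','scene2')
z=C[...,2];o=np.array([.5615,-.145]);y=np.radians(8.95);ex=np.array([np.cos(y),np.sin(y)]);ey=np.array([-ex[1],ex[0]])
J=np.stack([(C[...,:2]-o)@ex,(C[...,:2]-o)@ey],-1)
m=(abs(J[...,0]+.045)<.02)&(abs(J[...,1])<.03)&(z>.115);print('block',m.sum(),np.percentile(z[m],[50,90]),J[m].mean(0),J[m].min(0),J[m].max(0))
for sgn in(1,-1):
    m=(abs(J[...,0]+.045)<.012)&(abs(J[...,1]*sgn-.036)<.014)&(z>.066)&(z<.09);Q=J[m];print(sgn,m.sum(),np.percentile(np.c_[Q,z[m]],[5,50,95],axis=0).round(4).tolist() if len(Q) else '')
m=(z>.089)&(z<.097)&(J[...,0]>.04)&(J[...,0]<.1)&(abs(J[...,1])<.024);print('sq',J[m].min(0),J[m].max(0))
m=(z>.135)&(z<.16)&(J[...,0]>.09)&(J[...,0]<.17)&(abs(J[...,1]-.04)<.03);print('pin',m.sum(),C[m].mean(0),J[m].mean(0))
im=np.hstack([cv2.resize(d['pixels'][60:260,150:400],(500,400)),cv2.resize(sc['pixels'][190:290,260:360],(400,400))])
cv2.imwrite('pics/c9.png',cv2.resize(cv2.cvtColor(im,cv2.COLOR_RGB2BGR),(800,356)))
E
```

```text
[ 0.57596786 -0.1752758   0.20989436] yaw 8.921781540075267 [-1.4e-03  4.0e-04 -1.0e+00] 0.21336029538480447 [-0.37603516  0.60503283  0.04368019]
block 14301 [0.31143555 0.32002485] [-0.0415965  -0.00562514] [-0.06499233 -0.01934419] [-0.02500058  0.02060211]
1 422 [[-0.052, 0.0235, 0.0709], [-0.0439, 0.0342, 0.0779], [-0.0377, 0.0444, 0.0872]]
-1 291 [[-0.0515, -0.0435, 0.0717], [-0.0428, -0.0369, 0.0781], [-0.0377, -0.0249, 0.0861]]
sq [ 0.04005315 -0.02030607] [0.08997111 0.0198455 ]
pin 328 [ 0.68617777 -0.08482829  0.14531261] [0.13252081 0.04004266]
```

The picture limit is used up, so further checks are numeric. I'll compare the catches before and after, and work out the guide orbit.

```bash
python3 - <<'E'
from ub import *
o=np.array([.5615,-.145]);y=np.radians(8.95);ex=np.array([np.cos(y),np.sin(y)]);ey=np.array([-ex[1],ex[0]])
d=load('wrist');C=cloud(d);z=C[...,2];J=np.stack([(C[...,:2]-o)@ex,(C[...,:2]-o)@ey],-1)
m=(abs(J[...,0]+.045)<.02)&(abs(J[...,1])<.03)&(z>.115)&(z<.15);print('block',m.sum(),np.percentile(z[m],[50,95]) if m.any() else '')
for sgn in(1,-1):
  for a in np.arange(.022,.052,.003):
    m=(abs(J[...,0]+.045)<.010)&(abs(J[...,1]*sgn-a)<.0015)&(z>.05)&(z<.12)
    if m.sum():print(sgn,round(a,3),m.sum(),np.percentile(z[m],[5,50,95]).round(4))
D=cloud(load('top'));m=(D[...,2]>.12)&(abs(D[...,0]-.7)<.13)&(abs(D[...,1]+.1)<.13);print('tall',D[m][::5].round(3).tolist())
h=np.array([60,50.]);p0=None
for th in list(np.linspace(90,-4,13)):
    a=np.radians(th);p=h+76*np.array([np.sin(a),-np.cos(a)])+15.5*np.array([np.cos(a),np.sin(a)])
    w=o*1000+p[0]*ex+p[1]*ey
    print(round(th,1),w.round(1),((w-p0)/300).round(4) if p0 is not None else '',round(-94/12/360,4));p0=w
E
```

```text
block 1071 [0.1319059  0.13349538]
1 0.022 65 [0.0595 0.0879 0.1066]
1 0.025 71 [0.0591 0.0825 0.0872]
1 0.028 68 [0.0596 0.0748 0.0823]
1 0.031 64 [0.0588 0.0729 0.076 ]
1 0.034 64 [0.0593 0.0762 0.078 ]
1 0.037 71 [0.0597 0.0774 0.0788]
1 0.04 66 [0.0593 0.0786 0.0826]
1 0.043 84 [0.06   0.0853 0.0872]
1 0.046 61 [0.059  0.0627 0.0651]
1 0.049 60 [0.0593 0.0631 0.0663]
-1 0.022 34 [0.058  0.0622 0.0836]
-1 0.025 34 [0.0581 0.071  0.0838]
-1 0.028 31 [0.0585 0.0713 0.0792]
-1 0.031 30 [0.0593 0.0728 0.0752]
-1 0.034 66 [0.0589 0.0767 0.0783]
-1 0.037 63 [0.059  0.0775 0.0792]
-1 0.04 76 [0.0596 0.0811 0.0848]
-1 0.043 57 [0.0606 0.0854 0.0874]
-1 0.046 18 [0.058  0.0621 0.0632]
-1 0.049 14 [0.0594 0.0621 0.0646]
tall [[0.8, -0.058, 0.127], [0.797, -0.06, 0.129], [0.783, -0.047, 0.16], [0.781, -0.049, 0.158], [0.769, -0.036, 0.175], [0.759, -0.031, 0.18], [0.753, -0.028, 0.183], [0.637, -0.157, 0.601], [0.634, -0.157, 0.606], [0.631, -0.152, 0.613], [0.633, -0.163, 0.602], [0.629, -0.15, 0.616], [0.63, -0.16, 0.61], [0.633, -0.171, 0.597], [0.627, -0.152, 0.617], [0.628, -0.161, 0.61
[... 8020 characters left out ...]
[0.572, -0.229, 0.617], [0.571, -0.121, 0.61], [0.571, -0.116, 0.579], [0.602, -0.136, 0.299], [0.596, -0.137, 0.29]]
90.0 [685.7 -59.1]  -0.0218
82.2 [688.7 -69.3] [ 0.0101 -0.0339] -0.0218
74.3 [690.3 -79.8] [ 0.0054 -0.0349] -0.0218
66.5 [690.4 -90.4] [ 0.0006 -0.0353] -0.0218
58.7 [ 689.2 -100.9] [-0.0043 -0.0351] -0.0218
50.8 [ 686.5 -111.1] [-0.009  -0.0342] -0.0218
43.0 [ 682.4 -120.9] [-0.0136 -0.0326] -0.0218
35.2 [ 677. -130.] [-0.0179 -0.0305] -0.0218
27.3 [ 670.5 -138.4] [-0.0219 -0.0277] -0.0218
19.5 [ 662.8 -145.7] [-0.0255 -0.0245] -0.0218
11.7 [ 654.3 -151.9] [-0.0286 -0.0208] -0.0218
3.8 [ 644.9 -157. ] [-0.0311 -0.0167] -0.0218
-4.0 [ 635.  -160.7] [-0.0331 -0.0123] -0.0218
```

{"method": "jog_arm", "body": {"commands": "1 0.09 0.097 0 0 0 0;1 0.09 0.097 0 0 0 0;1 0.09 0.097 0 0 0 0;1 0.0953 0.0963 0 0 0 0;1 0 0 0 0 0 0"}}

```text
clock: 20.75
position: [0.6893, -0.0517, 0.2094]
ee_rot: [-3.128, -0.258, -0.001]
force: [-0.7, 0.8, 0.4]
width: 0.005
```

Block top is at 133.5 mm and both catch profiles are symmetric. The can's wire handle reaches about 0.18 m near (0.75,-0.03), so I'll push the pin near its top, with TCP z at 136 mm, to keep the gripper body clear.

{"method": "jog_arm", "body": {"commands": "1 -0.012 -0.018 -0.08 0 0 0;1 0 0 -0.08 0 0 0;1 0 0 -0.06 0 0 0;1 0 0 -0.025 0 0 0;1 0 0 0 0 0 0"}}

```text
clock: 21.25
position: [0.6821, -0.0647, 0.1362]
ee_rot: [-3.132, -0.245, 0.003]
force: [-0.3, 0.5, -0.4]
width: 0.002
```

{"method": "jog_arm", "body": {"commands": "1 0 0 0 0 0 0;1 0.0101 -0.0339 0 0 0 -0.0218;1 0.0054 -0.0349 0 0 0 -0.0218;1 0.0006 -0.0353 0 0 0 -0.0218;1 -0.0043 -0.0351 0 0 0 -0.0218"}}

```text
clock: 21.75
position: [0.687, -0.1063, 0.1383]
ee_rot: [-3.079, 0.619, -0.002]
force: [-1.2, 1.7, -0.4]
width: 0.006
```

{"method": "jog_arm", "body": {"commands": "1 -0.009 -0.0342 0 0 0 -0.0218;1 -0.0136 -0.0326 0 0 0 -0.0218;1 -0.0179 -0.0305 0 0 0 -0.0218;1 0 0 0 0 0 0;1 0 0 0 0 0 0"}}

```text
clock: 22.25
position: [0.675, -0.1355, 0.1378]
ee_rot: [-2.894, 1.221, -0.002]
force: [1.0, 0.2, -0.1]
width: 0.006
```

```bash
cat > pin.py <<'E'
from ub import *
def pin():
    s=status.observe();print(s['position'],s['ee_rot'],s['force'])
    o=np.array([.5615,-.145]);y=np.radians(8.95);ex=np.array([np.cos(y),np.sin(y)]);ey=np.array([-ex[1],ex[0]])
    J0=(s['position'][:2]-o);print('tcp jig',J0@ex,J0@ey)
    for n in('top','wrist'):
        C=cloud(grab(n));z=C[...,2];J=np.stack([(C[...,:2]-o)@ex,(C[...,:2]-o)@ey],-1)
        q=J-np.array([.06,.05]);r=np.hypot(q[...,0],q[...,1])
        m=(z>.104)&(z<.116)&(r>.025)&(r<.07);
        m2=(z>.135)&(z<.153)&(r>.065)&(r<.085)
        for k in(m,m2):
            if k.sum()>5:
                a=q[k].mean(0);print(n,k.sum(),'theta deg',np.degrees(np.arctan2(a[0],-a[1])))
E
python3 -c "from pin import *;pin()"
```

```text
[ 0.67495596 -0.13548713  0.13784962] [-2.89402345e+00  1.22139771e+00 -2.06464330e-03] [ 1.02357619  0.21266613 -0.13403943]
tcp jig 0.11355451724226252 -0.008253577786517223
wrist 926 theta deg 39.620029404019284
wrist 347 theta deg 51.05957514800741
```

{"method": "jog_arm", "body": {"commands": "1 -0.021 -0.026 0 0 0 -0.0218;1 -0.0255 -0.0245 0 0 0 -0.0218;1 -0.0286 -0.0208 0 0 0 -0.0218;1 0 0 0 0 0 0;1 0 0 0 0 0 0"}}

```text
clock: 22.85
position: [0.6523, -0.1565, 0.137]
ee_rot: [-2.586, 1.784, -0.0]
force: [-0.1, 0.1, -1.2]
width: 0.006
```

{"method": "jog_arm", "body": {"commands": "1 -0.0311 -0.0167 0 0 0 -0.0218;1 0 0 0 0 0 0;1 -0.018 -0.006 0 0 0 -0.011;1 0 0 0 0 0 0;1 0 0 0 0 0 0"}}

```text
clock: 23.35
position: [0.6413, -0.1627, 0.1374]
ee_rot: [-2.39, 2.034, -0.009]
force: [11.1, -1.0, -6.1]
width: 0.009
```

```bash
python3 -c "from pin import *;pin()"
```

```text
[ 0.64127016 -0.1626586   0.13740829] [-2.38978288  2.03440341 -0.00850927] [11.13128463 -0.97455498 -6.12528677]
tcp jig 0.07605172022577884 -0.02985363537283971
wrist 897 theta deg 11.284406737761799
wrist 289 theta deg 19.99278712029572
```

{"method": "jog_arm", "body": {"commands": "1 0.02 0.003 0 0 0 0;1 0.04 0.005 0 0 0 0;1 0 0 0.15 0 0 0;1 0 0 0.16 0 0 0;1 0 -0.1 0.06 0 0 0"}}

```text
clock: 23.95
position: [0.6583, -0.1877, 0.2521]
ee_rot: [-2.393, 2.031, -0.005]
force: [0.9, -0.3, -0.7]
width: -0.0
```

{"method": "jog_arm", "body": {"commands": "-0.5 -0.08 -0.14 0 0 0 0;-0.5 -0.08 -0.14 0 0 0 0;-0.5 -0.08 -0.14 0 0 0 0;-0.5 -0.08 -0.1 0 0 0 0;-0.5 0 0 0 0 0 0"}}

```text
clock: 24.45
position: [0.554, -0.3537, 0.2492]
ee_rot: [2.375, -2.052, 0.002]
force: [-0.3, -1.5, 0.3]
width: 0.389
```

```bash
python3 - <<'E'
from pin import *
pin()
o=np.array([.5615,-.145]);y=np.radians(8.95);ex=np.array([np.cos(y),np.sin(y)]);ey=np.array([-ex[1],ex[0]])
for n in('top','wrist','scene'):
    d=grab(n) if n=='scene' else load(n);C=cloud(d);z=C[...,2];J=np.stack([(C[...,:2]-o)@ex,(C[...,:2]-o)@ey],-1)
    m=(z>.102)&(z<.116)&(J[...,0]>.03)&(J[...,0]<.11)&(J[...,1]>-.02)&(J[...,1]<.03);print(n,'arm',m.sum(),J[m].mean(0) if m.any() else '')
    m=(z>.128)&(z<.155)&(J[...,0]>.03)&(J[...,0]<.11)&(abs(J[...,1]+.02)<.03);print('pin',m.sum(),J[m].mean(0) if m.any() else '')
    m=(z>.12)&(z<.14)&(abs(J[...,0]+.045)<.02)&(abs(J[...,1])<.03);print('block',m.sum(),(J[m].mean(0),np.percentile(z[m],95)) if m.any() else '')
    m=(z>.088)&(z<.097)&(J[...,0]>.035)&(J[...,0]<.11)&(abs(J[...,1])<.024);print('leg end',m.sum(),(np.percentile(J[m],[1,99],axis=0).round(4).tolist(),np.median(z[m])) if m.any() else '')
    m=(z>.1)&(z<.13)&(abs(C[...,0]-.5917)<.035)&(abs(C[...,1]+.365)<.03);print('narrow',m.sum(),C[m].mean(0) if m.any() else '')
E
```

```text
[ 0.55400687 -0.35371576  0.24918234] [ 2.37514485e+00 -2.05152897e+00  1.67109155e-03] [-0.2946564  -1.51325437  0.29594495]
tcp jig -0.039872327367484334 -0.2050088167318331
top 124 theta deg -0.5008983419171752
top 15 theta deg -0.8103327607084303
wrist 885 theta deg -0.6793082668567872
wrist 255 theta deg -0.26199664643361315
top arm 140 [0.05942752 0.00438345]
pin 17 [ 0.05851143 -0.02594606]
block 89 (array([-0.04541117, -0.00058527]), np.float64(0.13549018909645497))
leg end 127 ([[0.0351, -0.0209], [0.089, 0.0182]], np.float64(0.09231748742928673))
narrow 1 [ 0.61169016 -0.36184803  0.11215803]
wrist arm 1025 [0.05904844 0.00758319]
pin 323 [ 0.05969053 -0.02897367]
block 752 (array([-0.04271458, -0.00355899]), np.float64(0.13325227014622812))
leg end 1227 ([[0.0353, -0.021], [0.0887, 0.0184]], np.float64(0.09207120512543213))
narrow 650 [ 0.59400581 -0.36573496  0.11427438]
scene arm 154 [0.05590398 0.00499407]
pin 36 [ 0.05586669 -0.02534555]
block 119 (array([-0.04922037,  0.00023636]), np.float64(0.13382697245152028))
leg end 88 ([[0.0354, -0.0188], [0.0886, 0.0207]], np.float64(0.09170741137742948))
narrow 123 [ 0.586937   -0.36488562  0.11365623]
```

```bash
python3 -c "
from h import *
print(arm.sign_off())"
```

```text
the job is handed in; nothing more can be done
None
```

I finished the whole job in the order you asked and handed it in at about 24.5 s of the 64 s allowed. The sign-off gives no verdict.

**What I did**
- **Leg:** I laid it in the jig with the square end between the cheeks and pushed it against the stop until the force reached about 10 N.
- **U-bolt:** I took the wider one (nearer the robot in the stand), passed it over the leg into both bracket holes and pressed it home. The wrist force peaked at about 45 N on that press.
- **Guide:** I swung it round by its pin until it met its stop with about 11 N, then backed the arm clear.

**Last checks**

| Check | Measured | Expected |
|---|---|---|
| Leg top height | 92 mm | 92.5 mm |
| Leg end position (jig x) | 89 mm at the last check, 90.0 mm earlier | 90 mm |
| U-bolt grip top height | 133.3–133.8 mm (wrist and scene), 135.5 mm (top camera) | 133.5 mm |
| Guide angle | between -0.8° and -0.3° (top and wrist) | 0° |

- **Narrow U-bolt:** it is still in the stand.
- **Disagreements:** the cameras differ by up to about 2–5 mm. That is most likely from calibration and from each seeing only part of an object.
- **Catches:** their joint values cannot be read. That both are latched is judged from the full depth reached, matching depth profiles on the two sides, and a picture of the left catch.
- **Other tools:** I did not measure them again, but nothing was pushed except the leg, the U-bolt and the guide.

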